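Load the sampling kit tray, tall bottle last

ROBOT

A 6-joint arm with a two-finger parallel gripper is mounted at the origin on a cart in front of the work surface, level with it; the furniture and walls round the work are solid. World frame = base frame: x ahead of the robot, y to its left, z up, the work surface at z = 0. Lengths are in m, angles in rad, forces in N, time in s.
With the tool pointing down it reaches from about 0.35 to 0.975 m from the base axis. Payload 4.9 kg.
Tool frame: the origin (TCP) lies on the centre line of the jaws, within the pads' length; the fingertips stand 25 mm ahead of it and the grasp point (between the pads) lies 6 mm ahead of it; z points along the fingers, y is the line along which they close (so a half turn about z gives the same grasp; the last joint's range is limited). The gripper opens to 85 mm and grips with 20 to 120 N. Pads are 22 mm wide; open, the fingers measure 114 mm over their backs; the gripper's body (76 mm by 85 mm) begins 54 mm behind the grasp point. The pads swing forward as they close: fully open they stand 13 mm farther back than shut.
Start: joints at [-1.319, 0.053, 1.613, -0, 1.476, -0.119], TCP at [0.226, -0.583, 0.256] pointing down, gripper open.
Joint ranges: [-3.01, 3.01], [-1.01, 2.22], [0.06, 2.58], [-1.02, 4.17], [0.09, 2.62], [-3.14, 3.14]. Speed limits (rad/s): [2.57, 2.57, 3.14, 3.14, 3.14, 3.14].

INTERFACE

Orientations are given as a unit quaternion [w, x, y, z].
In Python, from plant import state, grab_frame, get_calibration, job gives the robot as it stands. The module is installed in compiled form; this text tells all that it offers.
- The arm moves only by the tool move_arm, never from a script. Its argument "targets" is a list that holds one entry, the list of rows, each a list of 5 numbers: the opening in per cent of the stroke, from 0 (shut) to 100 (fully open), then the shift along the tool's x, y, z as a fraction of full scale, then the turn about the tool's z as a fraction of full scale. A call has 1 to 5 rows; each row shifts and turns the commanded pose from where the row before left it, along the tool's axes as they then stand; what a row does not reach is not made up. Full scale, the value 1, is 0.6 m for a shift and 6 degrees for a turn. A row lasts 1/12 s, in which the tool goes at most 41.7 mm and 7.16 degrees, less where a joint would pass 70% of its speed; a pose out of reach is approached as far as the arm can. A call with a number of a shift or a turn outside -1 to 1 is refused whole. A call with a gripper value outside its range is refused whole. The fingers move at their own pace and stop on an object; the grip force is fixed at half the most. Time passes only in rows, so rows that do not move let the fingers close. It gives the time, the measured TCP pose, the force, the opening and the grip force at its end, in the units of the state.
- state(): the state, without advancing time (a new reading comes with each control period).
- grab_frame(name): name is "side" or "top"; returns the picture (400x640x3 uint8, red, green, blue); there is no depth.
- get_calibration(name): a dict with "vertical_fov" (degrees; the focal length in pixels is half the picture's height over the tangent of half this angle, whatever the lens; pixels are square), "cx", "cy" (the principal point, pixels), "R" (3x3) and "t" (3): a world point X has camera coordinates R X + t. Camera axes: x right, y down, z forward; pixel columns grow to the right and rows downward; lengths in m; the calibration is good to about 2 mm. A picture is of the moment at which its call begins. get_calibration takes no time and is no camera call.
- job.job_done(): hands the job in; it is judged then, once.
The state is a dict: "time": time; "joint_pos": joint angles; "joint_vel": joint speeds; "joint_efforts": joint torques, N m; "tool_pos": TCP position; "tool_rot": TCP orientation; "contact_force": force on the tool from outside, world axes, zero at the start; "ft_torque": the same for the moment, N m; "gripper_width": opening from 0.0 (shut) to 1.0 (fully open); "grasp_force": force on a finger pad.
Only numpy, scipy, OpenCV 4.12 (cv2) and the standard library are available. Lean on these libraries where they do the work, as an engineer would, in place of code of your own. Each camera call takes 0.05 s, during which the arm holds its last target. There are 200 camera calls.

TASK

Load the grey kit tray for the next sampling round: first the countdown timer, upright and flat in the rectangular pocket, and only then, because it would stand in the way, the small amber bottle, upright in the round nest beside it. Keep both upright on the way, set them down rather than drop them, and let go of them.

Things in the scene. Friction and masses are not known exactly. Their poses are not given: they have to be found in the camera images.
- timer: White box-shaped countdown timer, grey display and three buttons on one long face; 34 mm deep (its x), 62 mm wide (its y), 40 mm high, about 60 g. Origin at the centre of its underside, z up; it stands upright on the worktop (z = 0). Grasp it across the 34 mm depth. It may go into its pocket either way round.
- bottle: Small brown bottle with a black cap: round body 48 mm across, 85 mm high, then the cap, 29 mm across, up to 103 mm; about 180 g. Origin at the centre of its underside, z along its axis; stands upright (to 2 degrees) on the worktop (z = 0). Grasp the upper half of the body. Not the larger brown bottle, 163 mm tall.
- kit_tray: Flat grey tray fixed on the worktop, 176 (its y) x 96 mm (its x). Origin on its underside, z up. Pocket floors 4 mm, tops of the 3 mm walls 16 mm above the worktop. Rectangular pocket centred at x 0, y -33 mm, inside 80 (x) by 52 mm (y): the timer's width lies along the tray's x. Round nest centred at x 0, y +34 mm, 68 mm across inside. End rails 14 mm high.
Not all that is in view belongs to the job. Leave any turquoise look-alike of the timer alone.

How it is judged:
On the way, in this order (a step that is already met when the one before it is completed fails the run):
1. the timer stands in the rectangular pocket, let go, with the bottle still clear of the tray (x of timer in the frame of kit_tray between -0.015 and 0.015 m and y of timer in the frame of kit_tray between -0.048 and -0.018 m and z of timer in the frame of kit_tray between 0 and 0.009 m and angle between timer's own z axis and vertical below 0.14 rad and angle between the x axis of timer and the y axis of kit_tray, either way round below 0.35 rad and contact force between timer and the fingers below 0.1 N and linear speed of timer below 0.03 m/s and horizontal distance between bottle and kit_tray above 0.1 m), for 0.2 s.
2. the small amber bottle stands in the round nest, let go (x of bottle in the frame of kit_tray between -0.015 and 0.015 m and y of bottle in the frame of kit_tray between 0.019 and 0.049 m and z of bottle in the frame of kit_tray between 0 and 0.009 m and angle between bottle's own z axis and vertical below 0.14 rad and contact force between bottle and the fingers below 0.1 N and linear speed of bottle below 0.03 m/s), for 0.2 s.
At the end, for the whole second after the job is handed in: Timer on the floor of the rectangular pocket and small amber bottle on the floor of the round nest, each upright (within 8 degrees), within 15 mm of the pocket's centre along each tray axis, the timer within 20 degrees of square; both released and at rest (all of step 2 and x of timer in the frame of kit_tray between -0.015 and 0.015 m and y of timer in the frame of kit_tray between -0.048 and -0.018 m and z of timer in the frame of kit_tray between 0 and 0.009 m and angle between timer's own z axis and vertical below 0.14 rad and angle between the x axis of timer and the y axis of kit_tray, either way round below 0.35 rad and contact force between timer and the fingers below 0.1 N and linear speed of timer below 0.03 m/s); the robot touches nothing.
It fails at once if the timer or the bottle is tipped more than 40 degrees (angle between any of timer, bottle's own z axis and vertical above 0.7 rad).
It fails at once if the timer or the bottle is dropped at the tray (falls free faster than 0.6 m/s, from about 2 cm) ((horizontal distance between timer and kit_tray below 0.12 m and contact force between timer and the fingers below 0.05 N and linear speed of timer above 0.6 m/s) or (horizontal distance between bottle and kit_tray below 0.12 m and contact force between bottle and the fingers below 0.05 N and linear speed of bottle above 0.6 m/s)).
It also fails if it takes over 61 s, if anything falls off the work surface, if the arm or the gripper's body presses on something with over 40 N, if the wrist force passes 120 N, or if a joint passes its speed limit or range.

## Working session

There is one attempt and no reset: what is moved stays moved. The work goes in short steps, Python scripts to look and compute and a tool call to move; the robot and the scene stay as the last step left them, time stands still between calls to the robot, and variables do not carry over. Pictures are saved under pics/ and viewed, at most 10 in all, crops included, and the job is handed in when it is done.

Besides the shell and the picture viewer there is one more tool, called after ">>>" as a command line: name --argument value ..., lists and objects as JSON in quotes. move_arm: Moves the arm, as the interface text tells. Shift numbers are shares of 0.6 m and turn numbers shares of 6 degrees, none past 1 either way. Its arguments: {"type":"object","properties":{"targets":{"type":"array"}},"required":["targets"]}

```bash
mkdir -p pics; python3 - <<'E'
from plant import state, grab_frame, get_calibration
import cv2
for n in("side","top"):
    cv2.imwrite(f"pics/{n}0.png",cv2.cvtColor(grab_frame(n),cv2.COLOR_RGB2BGR)); c=get_calibration(n); print(n,c)
s=state();print(s["time"],s["tool_pos"],s["tool_rot"],s["gripper_width"])
E
```

```text
side {'vertical_fov': 47.30543658321349, 'cx': 313.74185351916736, 'cy': 196.6709068102223, 'R': array([[-0.97507107, -0.22179966, -0.00642755],
       [-0.13420205,  0.61254971, -0.77895614],
       [ 0.1767094 , -0.75867501, -0.62704547]]), 't': array([0.44466582, 0.07623516, 1.02247702])}
top {'vertical_fov': 55.67770287518895, 'cx': 318.4040870104117, 'cy': 192.82872087718044, 'R': array([[ 0.02480641, -0.99962848,  0.01129378],
       [-0.9963401 , -0.02564604, -0.08153948],
       [ 0.08179883, -0.00922974, -0.99660612]]), 't': array([-0.02780249,  0.45918277,  0.86416752])}
0.1 [ 0.22633561 -0.58202183  0.25517609] [-9.42880756e-04  9.82864752e-01  1.84325761e-01 -6.03613686e-05] 1.0029185222781476
```

View pics/top0.png

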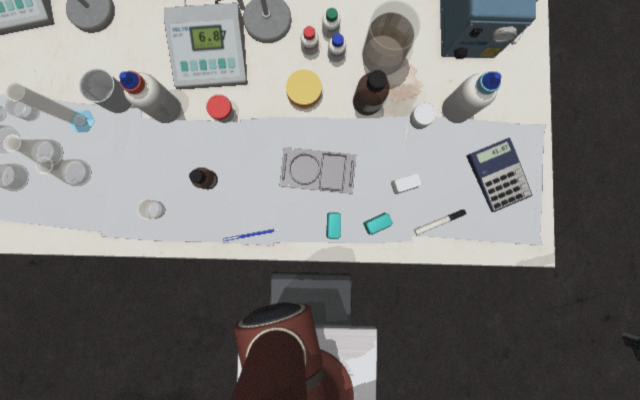

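View pics/side0.png

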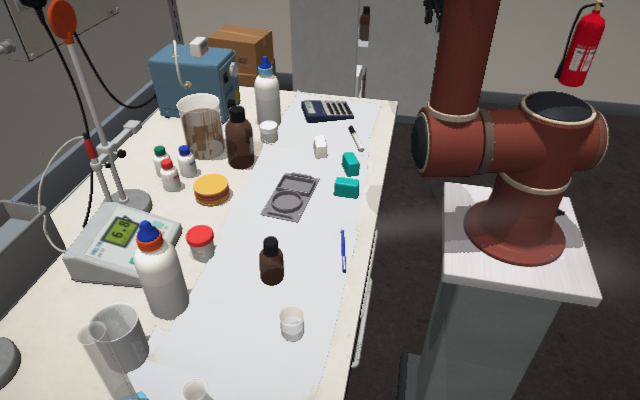

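Candidates (top picture). Timer: white box (407,184); turquoise look-alikes (334,225) and (378,223); white lid (423,115). Bottle: small brown with black cap (203,178); larger brown bottle (371,92). By description I choose the white box at (407,184) and the small brown bottle at (203,178). The tray is at (318,171). I'll check the choice in one close crop.

```bash
python3 - <<'E'
import cv2,numpy as np
t=cv2.imread("pics/top0.png");s=cv2.imread("pics/side0.png")
r=lambda im,x,y,w,h,k:cv2.resize(im[y:y+h,x:x+w],None,fx=k,fy=k,interpolation=cv2.INTER_CUBIC)
a=r(t,375,165,65,37,6);b=r(t,180,155,65,37,6);c=r(t,270,140,100,60,4)
d=r(s,295,125,65,37,6);e=r(s,245,230,65,60,4);f=r(s,255,165,75,60,4)
def P(L):
    h=max(i.shape[0] for i in L);return np.hstack([cv2.copyMakeBorder(i,0,h-i.shape[0],0,4,cv2.BORDER_CONSTANT) for i in L])
A=[P([a,b]),P([d,c]) ]
A.append(P([e,f]))
w=max(i.shape[1] for i in A)
o=np.vstack([cv2.copyMakeBorder(i,0,4,0,w-i.shape[1],cv2.BORDER_CONSTANT) for i in A])
print(o.shape);cv2.imwrite("pics/crop.png",cv2.resize(o,None,fx=min(1,600/o.shape[0],800/o.shape[1]),fy=min(1,600/o.shape[0],800/o.shape[1])))
E
```

```text
(714, 798, 3)
```

View pics/crop.png

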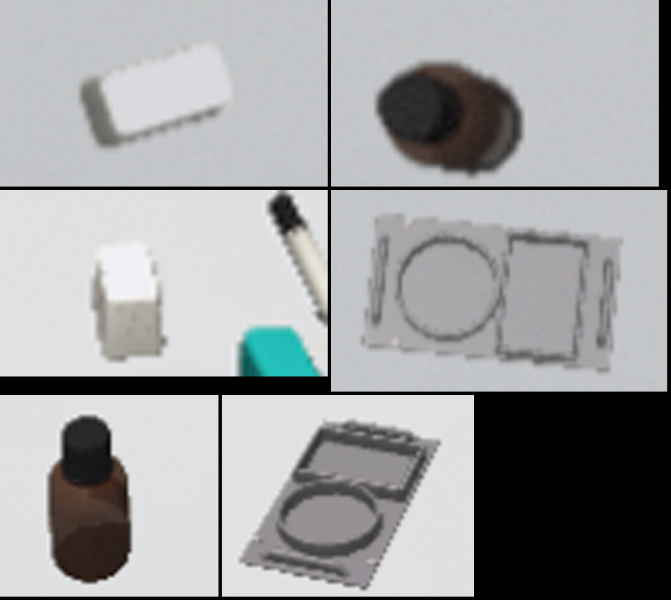

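The crop confirms the choice: a white box with three buttons, seen at (408,182) in the top view, and a small brown bottle with its cap at (199,177). The nest is on the tray's left (+y) and the pocket on its right. Now to measure them.

```bash
cat > h.py <<'E'
import cv2,numpy as np
from plant import get_calibration
def cast(n,px,z):
    c=get_calibration(n);f=200/np.tan(np.radians(c["vertical_fov"]/2))
    px=np.atleast_2d(px);d=np.c_[(px[:,0]-c["cx"])/f,(px[:,1]-c["cy"])/f,np.ones(len(px))]@c["R"]
    o=-c["R"].T@c["t"];return (o+d*((z-o[2])/d[:,2])[:,None])[:,:2]
def blob(m,x,y,w,h):
    q=np.zeros(m.shape[:2],np.uint8);q[y:y+h,x:x+w]=m[y:y+h,x:x+w].astype(np.uint8)
    k=cv2.findContours(q,cv2.RETR_EXTERNAL,cv2.CHAIN_APPROX_NONE)[0]
    k=max(k,key=cv2.contourArea);M=cv2.moments(k);return k[:,0,:].astype(float),np.array([M['m10'],M['m01']])/M['m00'],M['m00']
def rect(n,k,z):
    p=cast(n,k,z)*1000;c,s,a=cv2.minAreaRect(p.astype(np.float32));return np.round(c,1),np.round(s,1),round(a,1)
E
python3 - <<'E'
from h import *
T=cv2.imread("pics/top0.png");S=cv2.imread("pics/side0.png")
g=T.max(2).astype(int);gs=S.max(2).astype(int)
print(g[176:192,392:424:2]); 
for th in(215,220,225):
    try:
        k,c,a=blob(T.min(2)>th,385,168,45,32);print("timer",th,c,a,rect("top",k,.04))
    except Exception as e:print(th,e)
k,c,a=blob(g<50,185,160,30,35);print("cap",c,a,cast("top",c,.103))
k,c,a=blob(gs<50,255,232,35,35);print("capS",c,a,cv2.boundingRect(k.astype(np.int32)))
k,c,a=blob(gs<150,250,230,45,60);print("botS",c,a,cv2.boundingRect(k.astype(np.int32)))
k,c,a=blob((g<190),270,140,100,60);print("tray",c,a,rect("top",k,.004))
print(g[150:200:4,275:365:6])
E
```

```text
[[200 199 199 201 199 199 200 205 208 220 220 222 221 219 199 200]
 [200 198 200 200 201 194 215 216 220 221 221 221 220 219 202 200]
 [200 200 200 198 209 213 220 221 223 221 222 222 222 221 201 200]
 [197 196 192 214 218 220 222 221 221 221 221 220 222 220 204 202]
 [173 165 209 220 222 220 222 221 221 221 222 221 221 220 206 200]
 [143 147 218 222 221 221 222 221 222 221 220 221 221 222 215 200]
 [120 142 219 221 222 220 221 221 221 221 221 221 222 221 218 200]
 [113 129 217 221 221 222 222 222 221 221 221 221 222 221 219 201]
 [109 119 208 221 220 221 220 221 221 222 222 222 221 220 213 201]
 [110 115 198 221 221 221 221 220 221 221 222 221 217 206 201 200]
 [118 112 175 220 221 220 221 222 221 221 218 214 172 167 202 202]
 [121 113 150 221 222 220 221 221 222 217 201 160 129 176 201 199]
 [145 111 139 220 222 221 222 219 213 174 150 135 173 196 202 200]
 [175 109 129 217 222 220 217 197 163 143 174 177 199 202 199 201]
 [186 107 119 205 218 210 172 150 172 178 198 196 200 199 200 199]
 [191 109 116 161 182 161 138 174 195 198 201 200 200 199 201 201]]
timer 215 [407.88952381 182
[... 536 characters left out ...]
1 199]
 [201 193 163 141 167 170 150 165 120 170 166 166 162 164 201]
 [200 197 168 150 168 170 169 120 164 168 168 167 164 130 201]
 [202 166 171 171 170 169 169 165 166 169 167 167 165 123 200]
 [201 164 172 172 170 170 170 167 171 168 167 167 164 133 199]
 [198 175 172 171 171 171 171 144 169 168 169 167 166 161 201]
 [200 163 174 137 171 170 170 144 170 170 170 166 167 173 199]
 [199 175 172 172 138 157 121 172 168 168 168 163 167 165 199]
 [201 151 169 170 173 168 170 169 165 167 169 158 166 149 202]
 [200 199 201 201 198 197 173 188 126 144 104 124 167 197 200]
 [200 199 200 200 198 198 200 198 199 199 199 196 197 197 198]
 [201 200 198 198 200 201 198 199 199 198 199 198 198 200 200]]
```

```bash
python3 - <<'E'
from h import *
T=cv2.imread("pics/top0.png");S=cv2.imread("pics/side0.png")
g=T.max(2);gs=S.max(2)
for th in(207,211): 
    k,c,a=blob(g>th,385,168,45,32);print("timer",th,c,a,rect("top",k,.04),cast("top",c,.04))
print(gs[132:150:2,308:334:2],S[132:150:4,308:334:4].min(2))
for th in(222,230,240):
    k,c,a=blob(gs>th,308,130,26,30);print("timerS",th,c,a,rect("side",k,.04))
# cap by two heights in side
print("capS top-ish",cast("side",[270.6,241.5],.103),"body base",cast("side",[271,280],0))
# tray: base heading from rect and side contour
k,c,a=blob(gs<185,255,165,75,60);print("trayS",c,a,rect("side",k,.004))
# dark walls: nest & pocket on top
k=cv2.findContours(((g<150)[140:200,270:370]).astype(np.uint8),cv2.RETR_LIST,cv2.CHAIN_APPROX_NONE)[0]
for q in k:
    if cv2.contourArea(q)>100:print(cv2.contourArea(q),rect("top",q[:,0]+[270.,140.],.010))
E
```

```text
timer 207 [407.76284585 181.88932806] 253.0 (array([ 488.7, -219.8]), array([27.5, 55. ]), 19.8) [[ 0.48836674 -0.21972059]]
timer 211 [408.00756014 181.95876289] 242.5 (array([ 488.5, -220.2]), array([26.8, 54.3]), 19.8) [[ 0.4882216  -0.22028259]]
[[226 226 226 226 226 226 225 227 226 226 226 226 225]
 [226 226 226 226 226 226 226 226 227 226 226 226 226]
 [226 226 226 231 241 241 242 242 230 226 226 226 226]
 [226 227 226 233 243 243 243 243 235 226 226 226 226]
 [226 227 226 188 243 243 243 243 242 215 226 226 226]
 [226 226 226 159 241 243 243 243 243 226 226 226 226]
 [226 226 226 148 236 243 243 243 243 192 226 226 226]
 [226 226 226 145 227 241 239 237 230 160 226 226 226]
 [225 225 226 140 180 173 179 175 174 172 226 225 226]] [[223 224 223 223 223 224 222]
 [224 223 237 239 227 223 223]
 [224 223 239 239 239 223 223]
 [223 223 233 240 239 224 224]
 [223 224 168 167 163 223 224]]
timerS 222 [320.67810293 141.54019509] 495.5 (array([ 482.7, -201.2]), array([ 70.7, 145.8]), 12.2)
timerS 230 [319.76630435 140.63043478] 92.0 (array([ 488.3, -217.3]), array([27.2, 57.6]), 21.3)
timerS 240 [320.07160494 140.6691358 ] 67.5 (array([ 487.6, -216.3]), array([22.9, 51.6]), 19.4)
capS top-ish [[0.48149625 0.24890683]] body base [[0.48595984 0.25464658]]
trayS [290.3737522  196.79604619] 1703.0 (array([516.5, -14.7]), array([184.,  95.]), 85.7)
295.5 (array([514.3, -11.9]), array([132.4,  92.6]), 85.8)
```

```bash
cat >> h.py <<'E'
from plant import state
from scipy.spatial.transform import Rotation as Ro
def pose():
    s=state();w,x,y,z=s["tool_rot"];R=Ro.from_quat([x,y,z,w]).as_matrix()
    return np.array(s["tool_pos"]),R,s
def plan(xyz,yaw,n,start=None):
    "rows (fractions) to bring the TCP to xyz, tool y at yaw deg, in n equal rows"
    p,R,s=pose();y0=np.degrees(np.arctan2(R[1,1],R[0,1]))
    if start is not None:p,y0=np.array(start[:3]),start[3]
    d=(np.array(xyz)-p)/n;dy=(yaw-y0+180)%360-180;dy/=n
    print("pos",np.round(p,4),"yaw",round(y0,2),"tilt",np.round(R[:,2],3),"turn/row",round(-dy/6,3),"mm/row",round(1000*np.linalg.norm(d),1))
    for i in range(n):
        a=np.radians(y0+i*dy);ty=np.array([np.cos(a),np.sin(a),0]);tx=np.array([-ty[1],ty[0],0])
        print(np.round([d@tx/.6,d@ty/.6,-d[2]/.6,-dy/6],4).tolist())
E
python3 - <<'E'
from h import *
T=cv2.imread("pics/top0.png");S=cv2.imread("pics/side0.png");g=T.max(2);gs=S.max(2)
k,c,a=blob(g<50,185,160,30,35);b=cv2.boundingRect(k.astype(np.int32));print(b)
print("cap left edge y",cast("top",[b[0]-.5,176.6],.103),"row top/bot",cast("top",[[198,b[1]-.5],[198,b[1]+b[3]-.5]],.103))
k,c,a=blob(g<150,180,155,60,45);print(cv2.boundingRect(k.astype(np.int32)))
cal=get_calibration("side");o=-cal["R"].T@cal["t"];print("camS",o);ct=get_calibration("top");print("camT",-ct["R"].T@ct["t"])
n=cast("side",[271,285.5],0)[0];u=n-o[:2];u/=np.linalg.norm(u);print("bottle base side",n+.024*u)
n=cast("side",[270.6,236.],.103)[0];print("cap top side",n-.0145*u)
plan([.4885,-.2195,.13],19.8,15)
E
```

```text
(190, 170, 17, 14)
cap left edge y [[0.4801615 0.2571304]] row top/bot [[0.49571331 0.24004423]
 [0.46601526 0.23853905]]
(189, 167, 29, 23)
camS [0.2631304  0.82765667 0.70338155]
camT [ 0.387504   -0.0080399   0.89899017]
bottle base side [0.49054887 0.2458746 ]
cap top side [0.48057062 0.24819524]
pos [ 0.2263 -0.582   0.2552] yaw -68.76 tilt [-0.     0.002 -1.   ] turn/row -0.984 mm/row 31.0
[0.0417, -0.027, 0.0139, -0.984]
[0.0443, -0.0226, 0.0139, -0.984]
[0.0464, -0.0179, 0.0139, -0.984]
[0.048, -0.013, 0.0139, -0.984]
[0.0491, -0.008, 0.0139, -0.984]
[0.0496, -0.0029, 0.0139, -0.984]
[0.0497, 0.0022, 0.0139, -0.984]
[0.0492, 0.0073, 0.0139, -0.984]
[0.0482, 0.0123, 0.0139, -0.984]
[0.0466, 0.0172, 0.0139, -0.984]
[0.0446, 0.0219, 0.0139, -0.984]
[0.0421, 0.0264, 0.0139, -0.984]
[0.0392, 0.0306, 0.0139, -0.984]
[0.0358, 0.0344, 0.0139, -0.984]
[0.0321, 0.038, 0.0139, -0.984]
```

>>> move_arm --targets '[[[100, 0.042, -0.027, 0.014, -0.984], [100, 0.044, -0.023, 0.014, -0.984], [100, 0.046, -0.018, 0.014, -0.984], [100, 0.048, -0.013, 0.014, -0.984], [100, 0.049, -0.008, 0.014, -0.984]]]'

```text
time: 0.52
tool_pos: [0.3139, -0.4601, 0.2133]
tool_rot: [-0.0, 0.902, 0.431, 0.0]
contact_force: [0.8, -0.8, -0.6]
gripper_width: 1.005
grasp_force: 0.0
```

>>> move_arm --targets '[[[100, 0.05, -0.003, 0.014, -0.984], [100, 0.05, 0.002, 0.014, -0.984], [100, 0.049, 0.007, 0.014, -0.984], [100, 0.048, 0.012, 0.014, -0.984], [100, 0.047, 0.017, 0.014, -0.984]]]'

```text
time: 0.93
tool_pos: [0.4009, -0.3385, 0.1714]
tool_rot: [-0.0, 0.763, 0.647, 0.0]
contact_force: [0.5, -0.8, -1.0]
gripper_width: 1.0
grasp_force: 0.0
```

>>> move_arm --targets '[[[100, 0.045, 0.022, 0.014, -0.984], [100, 0.042, 0.026, 0.014, -0.984], [100, 0.039, 0.031, 0.014, -0.984], [100, 0.036, 0.034, 0.014, -0.984], [100, 0.032, 0.038, 0.014, -0.984]]]'

```text
time: 1.35
tool_pos: [0.4881, -0.2176, 0.1295]
tool_rot: [-0.0, 0.573, 0.82, -0.0]
contact_force: [0.6, 0.4, -1.1]
gripper_width: 1.002
grasp_force: 0.0
```

>>> move_arm --targets '[[[100, 0, 0, 0, 0], [100, 0, 0, 0, 0]]]'

```text
time: 1.52
tool_pos: [0.4876, -0.2177, 0.1291]
tool_rot: [-0.001, 0.574, 0.819, -0.0]
contact_force: [0.2, 0.4, 0.2]
gripper_width: 1.005
grasp_force: 0.0
```

```bash
python3 - <<'E'
from h import *
plan([.4885,-.2195,.043],19.8,4)
E
```

```text
pos [ 0.4876 -0.2177  0.1291] yaw 19.93 tilt [-0.002  0.001 -1.   ] turn/row 0.005 mm/row 21.5
[-0.0009, 0.0001, 0.0359, 0.0053]
[-0.0009, 0.0001, 0.0359, 0.0053]
[-0.0009, 0.0001, 0.0359, 0.0053]
[-0.0009, 0.0001, 0.0359, 0.0053]
```

>>> move_arm --targets '[[[100, -0.001, 0, 0.036, 0], [100, 0, 0, 0.036, 0], [100, 0, 0, 0.036, 0], [100, 0, 0, 0.025, 0], [100, 0, 0, 0.011, 0]]]'

```text
time: 1.93
tool_pos: [0.486, -0.2199, 0.0416]
tool_rot: [-0.002, 0.576, 0.818, -0.0]
contact_force: [1.1, 0.2, 0.2]
gripper_width: 1.0
grasp_force: 0.0
```

>>> move_arm --targets '[[[20, 0, 0, 0, 0], [20, 0, 0, 0, 0], [20, 0, 0, 0, 0], [20, 0, 0, 0, 0], [20, 0, 0, 0, 0]]]'

```text
time: 2.35
tool_pos: [0.4891, -0.2206, 0.046]
tool_rot: [0.002, 0.575, 0.818, -0.0]
contact_force: [0.9, -0.8, 0.8]
gripper_width: 0.339
grasp_force: 59.1
```

>>> move_arm --targets '[[[20, 0, 0, 0, 0], [20, 0, 0, 0, 0], [20, 0, 0, 0, 0], [20, 0, 0, 0, 0], [20, 0, 0, 0, 0]]]'

```text
time: 2.77
tool_pos: [0.4892, -0.2205, 0.0458]
tool_rot: [0.002, 0.575, 0.818, -0.0]
contact_force: [-0.7, 0.1, 7.0]
gripper_width: 0.34
grasp_force: 60.1
```

>>> move_arm --targets '[[[20, 0, 0, -0.02, 0], [20, 0, 0, -0.035, 0], [20, 0, 0, -0.05, 0], [20, 0, 0, -0.05, 0], [20, 0, 0, 0, 0]]]'

```text
time: 3.18
tool_pos: [0.4913, -0.2216, 0.1445]
tool_rot: [0.006, 0.575, 0.818, 0.0]
contact_force: [0.9, 0.1, 1.1]
gripper_width: 0.337
grasp_force: 59.4
```

```bash
python3 - <<'E'
from h import *
from plant import grab_frame
p=[]
for n in("top","side"):
    f=cv2.cvtColor(grab_frame(n),cv2.COLOR_RGB2BGR);cv2.imwrite(f"pics/{n}1.png",f)
    x,y=(350,120) if n=="top" else (270,40)
    p.append(cv2.resize(f[y:y+130,x:x+130],None,fx=3,fy=3,interpolation=cv2.INTER_CUBIC))
cv2.imwrite("pics/c1.png",np.hstack(p))
plan([.5,-.05,.16],85.5,11);s=state();print(s["grasp_force"],s["gripper_width"])
E
```

```text
pos [ 0.4888 -0.2201  0.1391] yaw 19.81 tilt [ 0.003 -0.002 -1.   ] turn/row -0.995 mm/row 15.6
[0.0237, 0.0103, -0.0032, -0.9953]
[0.0225, 0.0127, -0.0032, -0.9953]
[0.021, 0.015, -0.0032, -0.9953]
[0.0193, 0.0171, -0.0032, -0.9953]
[0.0175, 0.019, -0.0032, -0.9953]
[0.0154, 0.0207, -0.0032, -0.9953]
[0.0131, 0.0222, -0.0032, -0.9953]
[0.0108, 0.0235, -0.0032, -0.9953]
[0.0083, 0.0245, -0.0032, -0.9953]
[0.0057, 0.0252, -0.0032, -0.9953]
[0.003, 0.0257, -0.0032, -0.9953]
59.42193131893873 0.3407718457499232
```

View pics/c1.png

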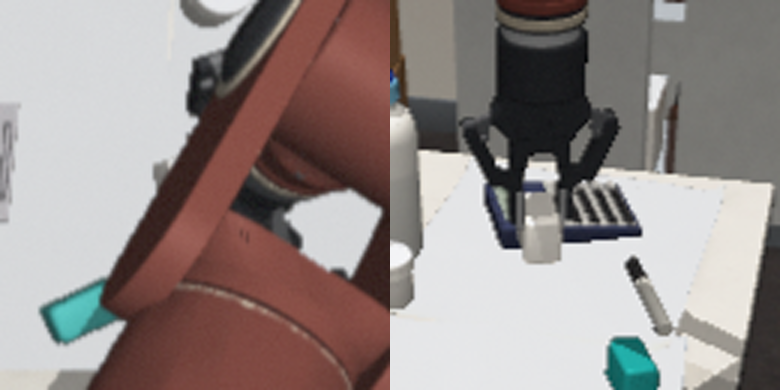

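```bash
python3 - <<'E'
from h import *
plan([.513,-.047,.13],85.6,12)
E
```

```text
pos [ 0.4888 -0.2201  0.1391] yaw 19.81 tilt [ 0.003 -0.002 -1.   ] turn/row -0.914 mm/row 14.6
[0.0215, 0.0113, 0.0013, -0.9137]
[0.0203, 0.0133, 0.0013, -0.9137]
[0.0189, 0.0152, 0.0013, -0.9137]
[0.0174, 0.0169, 0.0013, -0.9137]
[0.0157, 0.0185, 0.0013, -0.9137]
[0.0139, 0.0199, 0.0013, -0.9137]
[0.0119, 0.0212, 0.0013, -0.9137]
[0.0098, 0.0222, 0.0013, -0.9137]
[0.0077, 0.023, 0.0013, -0.9137]
[0.0054, 0.0237, 0.0013, -0.9137]
[0.0031, 0.0241, 0.0013, -0.9137]
[0.0008, 0.0243, 0.0013, -0.9137]
```

>>> move_arm --targets '[[[20, 0.0215, 0.011, 0.001, -0.914], [20, 0.02, 0.013, 0.001, -0.914], [20, 0.019, 0.015, 0.001, -0.914], [20, 0.0175, 0.017, 0.001, -0.914], [20, 0.016, 0.0185, 0.001, -0.914]]]'

```text
time: 3.7
tool_pos: [0.4961, -0.1464, 0.1318]
tool_rot: [-0.002, 0.363, 0.932, 0.0]
contact_force: [-0.2, -0.4, -0.8]
gripper_width: 0.339
grasp_force: 59.4
```

>>> move_arm --targets '[[[20, 0.014, 0.02, 0.001, -0.914], [20, 0.012, 0.021, 0.001, -0.914], [20, 0.01, 0.022, 0.001, -0.914], [20, 0.0075, 0.023, 0.001, -0.914], [20, 0.0055, 0.0235, 0.001, -0.914]]]'

```text
time: 4.12
tool_pos: [0.5058, -0.0745, 0.1288]
tool_rot: [-0.002, 0.131, 0.991, 0.0]
contact_force: [0.7, -0.9, -1.4]
gripper_width: 0.344
grasp_force: 59.4
```

>>> move_arm --targets '[[[20, 0.003, 0.024, 0.001, -0.914], [20, 0.001, 0.024, 0.001, -0.914], [20, 0, 0, 0, 0], [20, 0, 0, 0, 0], [20, 0, 0, 0, 0]]]'

```text
time: 4.53
tool_pos: [0.5104, -0.0472, 0.1286]
tool_rot: [-0.001, 0.039, 0.999, 0.0]
contact_force: [-0.2, -0.5, -1.0]
gripper_width: 0.341
grasp_force: 59.4
```

```bash
python3 - <<'E'
from h import *
from plant import grab_frame
p=[]
for n in("top","side"):
    f=cv2.cvtColor(grab_frame(n),cv2.COLOR_RGB2BGR);cv2.imwrite(f"pics/{n}2.png",f)
    x,y=(250,110) if n=="top" else (240,90)
    p.append(cv2.resize(f[y:y+130,x:x+130],None,fx=3,fy=3,interpolation=cv2.INTER_CUBIC))
cv2.imwrite("pics/c2.png",np.hstack(p))
plan([.513,-.047,.051],85.6,5);s=state();print(s["grasp_force"],s["gripper_width"])
E
```

```text
pos [ 0.5109 -0.0476  0.1292] yaw 85.52 tilt [-0.001  0.    -1.   ] turn/row -0.003 mm/row 15.7
[-0.0007, 0.0002, 0.0261, -0.0027]
[-0.0007, 0.0002, 0.0261, -0.0027]
[-0.0007, 0.0002, 0.0261, -0.0027]
[-0.0007, 0.0002, 0.0261, -0.0027]
[-0.0007, 0.0002, 0.0261, -0.0027]
59.404612857615575 0.33788818645831714
```

View pics/c2.png

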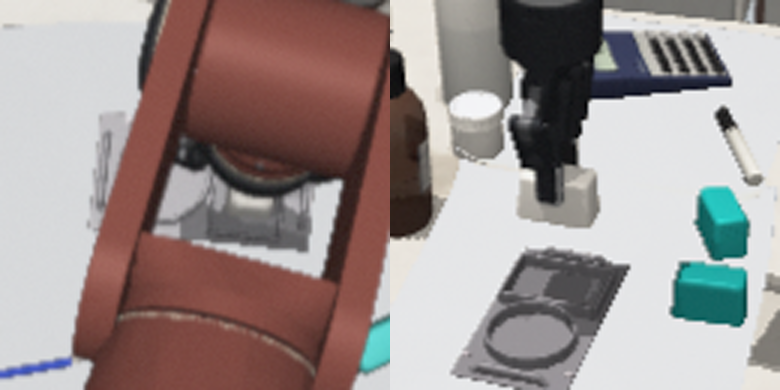

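The picture shows the timer held level above the pocket, long side along the tray's x. The lower edge of its near face is centred at about (294.7,164) in the side picture. I'll check that against the TCP.

```bash
python3 - <<'E'
from h import *
for z in(.080,.083,.086): print(cast("side",[[294.7,164],[283.3,162.7],[306,165.3]],z)-.017*np.array([.077,.997]))
E
```

```text
[[ 0.50959511 -0.05524538]
 [ 0.53773503 -0.05470829]
 [ 0.48192127 -0.05572734]]
[[ 0.50840271 -0.05107801]
 [ 0.53640721 -0.0505435 ]
 [ 0.48086205 -0.05155765]]
[[ 0.50721031 -0.04691065]
 [ 0.53507939 -0.04637872]
 [ 0.47980283 -0.04738797]]
```

>>> move_arm --targets '[[[20, -0.004, 0.001, 0.03, 0], [20, -0.0035, 0, 0.03, 0], [20, 0, 0, 0.03, 0], [20, 0, 0, 0.02, 0], [20, 0, 0, 0.01, 0]]]'

```text
time: 5.05
tool_pos: [0.5143, -0.047, 0.0555]
tool_rot: [-0.002, 0.039, 0.999, 0.0]
contact_force: [-0.8, 0.1, -1.8]
gripper_width: 0.34
grasp_force: 59.4
```

>>> move_arm --targets '[[[20, 0, 0, 0.003, 0], [20, 0, 0, 0.002, 0], [20, 0, 0, 0, 0], [20, 0, 0, 0, 0], [20, 0, 0, 0, 0]]]'

```text
time: 5.47
tool_pos: [0.5165, -0.0469, 0.0558]
tool_rot: [0.001, 0.038, 0.999, -0.0]
contact_force: [0.2, 0.1, -0.3]
gripper_width: 0.339
grasp_force: 59.4
```

```bash
python3 - <<'E'
from h import *
plan([.515,-.047,.050],85.6,1);s=state();print(s["contact_force"],s["grasp_force"])
E
```

```text
pos [ 0.5165 -0.0469  0.0558] yaw 85.62 tilt [ 0.002 -0.    -1.   ] turn/row 0.003 mm/row 6.0
[0.0025, -0.0003, 0.0096, 0.0026]
[ 0.17729592  0.14677648 -0.33183473] 59.40924355876632
```

>>> move_arm --targets '[[[20, 0.001, 0, 0.003, 0], [20, 0, 0, 0.003, 0], [20, 0, 0, 0.002, 0], [20, 0, 0, 0, 0], [20, 0, 0, 0, 0]]]'

```text
time: 5.88
tool_pos: [0.5151, -0.0467, 0.0499]
tool_rot: [-0.0, 0.038, 0.999, 0.0]
contact_force: [-0.8, 0.4, -0.6]
gripper_width: 0.34
grasp_force: 59.4
```

>>> move_arm --targets '[[[20, 0, 0, 0.0015, 0], [20, 0, 0, 0.001, 0], [20, 0, 0, 0, 0], [20, 0, 0, 0, 0]]]'

```text
time: 6.22
tool_pos: [0.5152, -0.0467, 0.0498]
tool_rot: [-0.001, 0.038, 0.999, 0.0]
contact_force: [-6.4, 0.2, 8.7]
gripper_width: 0.344
grasp_force: 60.8
```

Contact came at TCP z 0.0498, which is the expected floor height, so I release.

>>> move_arm --targets '[[[65, 0, 0, 0, 0], [65, 0, 0, 0, 0], [65, 0, 0, 0, 0], [65, 0, 0, 0, 0], [65, 0, 0, 0, 0]]]'

```text
time: 6.63
tool_pos: [0.5151, -0.0467, 0.0482]
tool_rot: [-0.0, 0.038, 0.999, 0.0]
contact_force: [0.4, 0.3, 0.6]
gripper_width: 0.653
grasp_force: 0.0
```

>>> move_arm --targets '[[[65, 0, 0, -0.02, 0], [65, 0, 0, -0.04, 0], [65, 0, 0, -0.06, 0], [65, 0, 0, -0.06, 0], [65, 0, 0, 0, 0]]]'

```text
time: 7.05
tool_pos: [0.5199, -0.0478, 0.166]
tool_rot: [0.007, 0.038, 0.999, -0.001]
contact_force: [1.4, -0.9, 1.6]
gripper_width: 0.652
grasp_force: 0.0
```

```bash
python3 - <<'E'
from h import *
from plant import grab_frame
f=cv2.cvtColor(grab_frame("side"),cv2.COLOR_RGB2BGR);cv2.imwrite("pics/side3.png",f)
cv2.imwrite("pics/c3.png",cv2.resize(f[130:300,230:350],None,fx=3.5,fy=3.5,interpolation=cv2.INTER_CUBIC))
plan([.482,.243,.17],355.6-180,14)
E
```

```text
pos [ 0.5186 -0.0475  0.1628] yaw 85.62 tilt [ 0.011 -0.003 -1.   ] turn/row -1.071 mm/row 20.9
[0.007, 0.0341, -0.0009, -1.0712]
[0.0031, 0.0347, -0.0009, -1.0712]
[-0.0008, 0.0348, -0.0009, -1.0712]
[-0.0047, 0.0345, -0.0009, -1.0712]
[-0.0085, 0.0338, -0.0009, -1.0712]
[-0.0123, 0.0326, -0.0009, -1.0712]
[-0.0158, 0.0311, -0.0009, -1.0712]
[-0.0192, 0.0291, -0.0009, -1.0712]
[-0.0223, 0.0268, -0.0009, -1.0712]
[-0.0252, 0.0241, -0.0009, -1.0712]
[-0.0277, 0.0211, -0.0009, -1.0712]
[-0.0299, 0.0179, -0.0009, -1.0712]
[-0.0317, 0.0144, -0.0009, -1.0712]
[-0.0331, 0.0108, -0.0009, -1.0712]
```

View pics/c3.png

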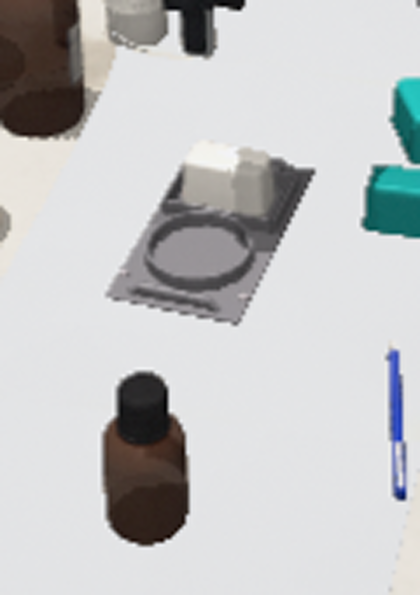

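The timer stands in the pocket at about (295,181), let go, and the bottle is untouched. Next the bottle; I'll use yaw -4.4° so that joint 6 stays mid-range.

```bash
python3 - <<'E'
from h import *
plan([.482,.243,.17],-4.4,15)
E
```

```text
pos [ 0.5186 -0.0475  0.1628] yaw 85.62 tilt [ 0.011 -0.003 -1.   ] turn/row 1.0 mm/row 19.5
[0.0065, 0.0319, -0.0008, 1.0002]
[0.0098, 0.031, -0.0008, 1.0002]
[0.013, 0.0298, -0.0008, 1.0002]
[0.016, 0.0283, -0.0008, 1.0002]
[0.0189, 0.0265, -0.0008, 1.0002]
[0.0216, 0.0243, -0.0008, 1.0002]
[0.024, 0.022, -0.0008, 1.0002]
[0.0262, 0.0193, -0.0008, 1.0002]
[0.028, 0.0165, -0.0008, 1.0002]
[0.0296, 0.0135, -0.0008, 1.0002]
[0.0309, 0.0103, -0.0008, 1.0002]
[0.0318, 0.007, -0.0008, 1.0002]
[0.0323, 0.0036, -0.0008, 1.0002]
[0.0325, 0.0002, -0.0008, 1.0002]
[0.0324, -0.0032, -0.0008, 1.0002]
```

>>> move_arm --targets '[[[100, 0.0065, 0.032, -0.002, 1], [100, 0.01, 0.031, -0.002, 1], [100, 0.013, 0.03, -0.002, 1], [100, 0.016, 0.028, -0.002, 1], [100, 0.019, 0.0265, -0.002, 1]]]'

```text
time: 7.52
tool_pos: [0.502, 0.051, 0.1617]
tool_rot: [-0.001, 0.298, 0.955, -0.0]
contact_force: [-0.1, 0.4, 0.4]
gripper_width: 0.999
grasp_force: 0.0
```

>>> move_arm --targets '[[[100, 0.0215, 0.0245, -0.001, 1], [100, 0.024, 0.022, -0.001, 1], [100, 0.026, 0.0195, -0.001, 1], [100, 0.028, 0.0165, -0.001, 1], [100, 0.0295, 0.0135, -0.001, 1]]]'

```text
time: 7.93
tool_pos: [0.4901, 0.1478, 0.1646]
tool_rot: [-0.001, 0.535, 0.845, -0.001]
contact_force: [0.5, -0.3, 0.4]
gripper_width: 0.998
grasp_force: 0.0
```

>>> move_arm --targets '[[[100, 0.031, 0.01, 0, 1], [100, 0.032, 0.007, 0, 1], [100, 0.0325, 0.0035, 0, 1], [100, 0.0325, 0, 0, 1], [100, 0.0325, -0.003, 0, 1]]]'

```text
time: 8.35
tool_pos: [0.4775, 0.2448, 0.1645]
tool_rot: [-0.0, 0.735, 0.678, -0.001]
contact_force: [0.0, 0.2, -0.1]
gripper_width: 1.0
grasp_force: 0.0
```

>>> move_arm --targets '[[[100, 0, 0, 0, 0], [100, 0, 0, 0, 0], [100, 0, 0, 0, 0]]]'

```text
time: 8.6
tool_pos: [0.4781, 0.2436, 0.1648]
tool_rot: [-0.0, 0.733, 0.68, -0.001]
contact_force: [-0.6, -0.2, -0.4]
gripper_width: 1.0
grasp_force: 0.0
```

```bash
python3 - <<'E'
from h import *
from plant import grab_frame
p=[]
for n in("top","side"):
    f=cv2.cvtColor(grab_frame(n),cv2.COLOR_RGB2BGR);cv2.imwrite(f"pics/{n}4.png",f)
    x,y=(150,120) if n=="top" else (210,170)
    p.append(cv2.resize(f[y:y+130,x:x+130],None,fx=3,fy=3,interpolation=cv2.INTER_CUBIC))
cv2.imwrite("pics/c4.png",np.hstack(p))
plan([.482,.243,.071],-4.4,4)
S=cv2.imread("pics/side4.png").max(2);T=cv2.imread("pics/top4.png")
k,c,a=blob(S<50,255,225,35,30);print(c,a)
c=get_calibration("side");q=c["R"]@np.array([.482,.243,.0])+c["t"];f=200/np.tan(np.radians(c["vertical_fov"]/2))
for z in(0,.103):
    q=c["R"]@np.array([.482,.243,z])+c["t"];print(z,c["cx"]+f*q[0]/q[2],c["cy"]+f*q[1]/q[2])
E
```

```text
pos [0.4784 0.2432 0.1651] yaw -4.39 tilt [-0.001 -0.    -1.   ] turn/row 0.0 mm/row 23.5
[0.0, 0.0015, 0.0392, 0.0005]
[0.0, 0.0015, 0.0392, 0.0005]
[0.0, 0.0015, 0.0392, 0.0005]
[0.0, 0.0015, 0.0392, 0.0005]
[270.56658596 246.1275222 ] 206.5
0 274.56384451425106 276.0001745106121
0.103 271.26510793645616 239.3013802074034
```

View pics/c4.png

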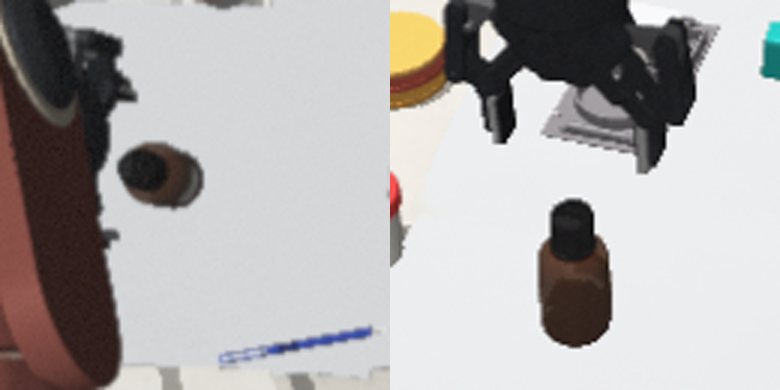

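```bash
python3 - <<'E'
from h import *
print(cast("top",[[193,151],[188,198]],.15))
print(cast("side",[[246.5,216],[294.5,226]],.148))
T=cv2.imread("pics/top4.png");g=T.max(2)
m=cv2.inRange(T,(0,0,0),(140,140,140));k,c,a=blob(m>0,188,160,40,35);b=cv2.boundingRect(k.astype(np.int32));print(b)
S=cv2.imread("pics/side4.png").max(2)
for r in(238,245,252,262,270,278): 
    x=np.where(S[r,250:295]<150)[0]+250;print(r,x.min(),x.max(),end=' ')
for z in(.02,.05,.085):
    print(z,cast("top",[[198,(b[1]-.5)],[198,b[1]+b[3]-.5]],z))
E
```

```text
[[0.52624299 0.23721659]
 [0.43211109 0.24219127]]
[[0.52824576 0.23771417]
 [0.43477987 0.24504812]]
(189, 168, 29, 22)
238 265 276 245 263 277 252 261 281 262 259 283 270 260 283 278 261 282 0.02 [[0.51169777 0.26615089]
 [0.4602075  0.26354121]]
0.05 [[0.50745903 0.25679274]
 [0.45772613 0.25427213]]
0.085 [[0.50251383 0.24587489]
 [0.45483119 0.2434582 ]]
```

The picture shows the open gripper over the bottle, fingertips at about (193,151) and (188,198) in the top view, straddling it with room on both sides. Going down.

>>> move_arm --targets '[[[100, 0.0025, 0.0035, 0.035, 0], [100, 0, 0.0035, 0.04, 0], [100, 0, 0, 0.04, 0], [100, 0, 0, 0.03, 0], [100, 0, 0, 0.01, 0]]]'

```text
time: 9.12
tool_pos: [0.4807, 0.2436, 0.0689]
tool_rot: [-0.001, 0.734, 0.679, -0.003]
contact_force: [0.3, 0.9, -0.0]
gripper_width: 1.001
grasp_force: 0.0
```

>>> move_arm --targets '[[[30, 0, 0, 0, 0], [30, 0, 0, 0, 0], [30, 0, 0, 0, 0], [30, 0, 0, 0, 0], [30, 0, 0, 0, 0]]]'

```text
time: 9.53
tool_pos: [0.4847, 0.2458, 0.0749]
tool_rot: [0.001, 0.734, 0.68, 0.002]
contact_force: [1.0, -0.7, 3.9]
gripper_width: 0.517
grasp_force: 61.8
```

>>> move_arm --targets '[[[30, 0, 0, 0, 0], [30, 0, 0, 0, 0], [30, 0, 0, 0, 0], [30, 0, 0, 0, 0], [30, 0, 0, 0, 0]]]'

```text
time: 9.95
tool_pos: [0.4847, 0.2459, 0.0748]
tool_rot: [0.001, 0.734, 0.68, 0.002]
contact_force: [1.2, -1.3, 5.9]
gripper_width: 0.52
grasp_force: 62.0
```

>>> move_arm --targets '[[[30, 0, 0, -0.015, 0], [30, 0, 0, -0.03, 0], [30, 0, 0, -0.05, 0], [30, 0, 0, -0.035, 0], [30, 0, 0, 0, 0]]]'

```text
time: 10.37
tool_pos: [0.4849, 0.2462, 0.1556]
tool_rot: [0.001, 0.734, 0.68, 0.004]
contact_force: [2.2, -0.5, -1.1]
gripper_width: 0.521
grasp_force: 61.8
```

```bash
python3 - <<'E'
from h import *
from plant import grab_frame
plan([.518,.020,.15],-4.4,8)
E
```

```text
pos [0.4849 0.2462 0.1556] yaw -4.37 tilt [ 0.007  0.003 -1.   ] turn/row 0.001 mm/row 28.6
[-0.0465, 0.0105, 0.0012, 0.0005]
[-0.0465, 0.0105, 0.0012, 0.0005]
[-0.0465, 0.0105, 0.0012, 0.0005]
[-0.0465, 0.0105, 0.0012, 0.0005]
[-0.0465, 0.0105, 0.0012, 0.0005]
[-0.0465, 0.0105, 0.0012, 0.0005]
[-0.0465, 0.0105, 0.0012, 0.0005]
[-0.0465, 0.0105, 0.0012, 0.0005]
```

>>> move_arm --targets '[[[30, -0.02, 0.005, 0, 0], [30, -0.035, 0.008, 0, 0], [30, -0.045, 0.01, 0, 0], [30, -0.045, 0.01, 0, 0], [30, -0.045, 0.01, 0, 0]]]'

```text
time: 10.78
tool_pos: [0.4978, 0.1278, 0.1476]
tool_rot: [-0.001, 0.733, 0.68, -0.002]
contact_force: [0.9, -0.5, -2.1]
gripper_width: 0.518
grasp_force: 61.7
```

>>> move_arm --targets '[[[30, -0.045, 0.01, 0, 0], [30, -0.045, 0.01, 0, 0], [30, -0.045, 0.01, 0, 0], [30, -0.03, 0.007, 0, 0], [30, -0.017, 0.004, 0, 0]]]'

```text
time: 11.2
tool_pos: [0.5142, 0.0165, 0.1478]
tool_rot: [-0.002, 0.734, 0.679, -0.002]
contact_force: [0.2, 0.3, -2.0]
gripper_width: 0.519
grasp_force: 61.7
```

>>> move_arm --targets '[[[30, 0, 0, 0, 0], [30, 0, 0, 0, 0], [30, 0, 0, 0, 0], [30, 0, 0, 0, 0]]]'

```text
time: 11.53
tool_pos: [0.5155, 0.0199, 0.1499]
tool_rot: [-0.0, 0.733, 0.68, -0.0]
contact_force: [-0.2, 0.2, -1.7]
gripper_width: 0.516
grasp_force: 61.7
```

```bash
python3 - <<'E'
from h import *
from plant import grab_frame
f=cv2.cvtColor(grab_frame("side"),cv2.COLOR_RGB2BGR);cv2.imwrite("pics/side5.png",f)
cv2.imwrite("pics/c5.png",cv2.resize(f[110:230,230:350],None,fx=4.5,fy=4.5,interpolation=cv2.INTER_CUBIC))
plan([.518,.020,.0795],-4.4,5)
E
```

```text
pos [0.5156 0.0199 0.1501] yaw -4.29 tilt [-0.001  0.    -1.   ] turn/row 0.004 mm/row 14.1
[0.0001, 0.0008, 0.0235, 0.0035]
[0.0001, 0.0008, 0.0235, 0.0035]
[0.0001, 0.0008, 0.0235, 0.0035]
[0.0001, 0.0008, 0.0235, 0.0035]
[0.0001, 0.0008, 0.0235, 0.0035]
```

View pics/c5.png

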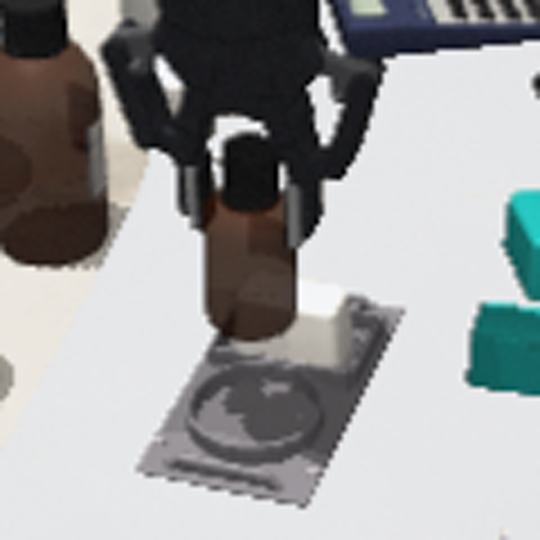

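```bash
python3 - <<'E'
from h import *
o=np.array([.263,.828])
n=cast("side",[285.6,185.3],.0753)[0];u=n-o;u/=np.linalg.norm(u);print("base",n+.024*u)
print("nest",cast("side",[287.3,200.7],.010),cast("side",[287.3,200.7],.016))
E
```

```text
base [0.51874047 0.01843458]
nest [[0.51702791 0.01730039]] [[0.51483088 0.0243126 ]]
```

The bottle hangs upright, its base at (286,185), within 2 mm of the nest's axis; the timer is behind it, in the pocket. Lowering.

>>> move_arm --targets '[[[30, 0, 0, 0.025, 0], [30, 0, 0, 0.03, 0], [30, 0, 0, 0.03, 0], [30, 0, 0, 0.015, 0], [30, 0, 0, 0.007, 0]]]'

```text
time: 12.0
tool_pos: [0.5146, 0.0196, 0.0843]
tool_rot: [-0.001, 0.733, 0.68, -0.001]
contact_force: [-0.6, 0.5, -2.3]
gripper_width: 0.521
grasp_force: 61.7
```

>>> move_arm --targets '[[[30, 0, 0, 0.004, 0], [30, 0, 0, 0.002, 0], [30, 0, 0, 0, 0], [30, 0, 0, 0, 0], [30, 0, 0, 0, 0]]]'

```text
time: 12.42
tool_pos: [0.5166, 0.0187, 0.0836]
tool_rot: [0.001, 0.734, 0.679, 0.001]
contact_force: [0.0, 0.1, -1.3]
gripper_width: 0.521
grasp_force: 61.7
```

Floor contact is expected at TCP z of about 0.0788.

>>> move_arm --targets '[[[30, 0, 0, 0.003, 0], [30, 0, 0, 0.002, 0], [30, 0, 0, 0.0015, 0], [30, 0, 0, 0, 0], [30, 0, 0, 0, 0]]]'

```text
time: 12.83
tool_pos: [0.516, 0.0188, 0.0789]
tool_rot: [0.0, 0.734, 0.68, 0.0]
contact_force: [0.2, 0.5, 0.3]
gripper_width: 0.519
grasp_force: 61.8
```

>>> move_arm --targets '[[[30, 0, 0, 0.001, 0], [30, 0, 0, 0.001, 0], [30, 0, 0, 0, 0], [30, 0, 0, 0, 0]]]'

```text
time: 13.17
tool_pos: [0.5161, 0.0188, 0.0788]
tool_rot: [-0.0, 0.734, 0.68, -0.0]
contact_force: [-3.6, -0.7, 7.5]
gripper_width: 0.515
grasp_force: 62.5
```

>>> move_arm --targets '[[[100, 0, 0, 0, 0], [100, 0, 0, 0, 0], [100, 0, 0, 0, 0], [100, 0, 0, 0, 0], [100, 0, 0, 0, 0]]]'

```text
time: 13.58
tool_pos: [0.5159, 0.0189, 0.0774]
tool_rot: [-0.0, 0.734, 0.68, 0.0]
contact_force: [0.4, -0.8, 1.0]
gripper_width: 0.998
grasp_force: 0.0
```

>>> move_arm --targets '[[[100, 0, 0, -0.02, 0], [100, 0, 0, -0.04, 0], [100, 0, 0, -0.06, 0], [100, 0, 0, -0.06, 0], [100, 0, 0, -0.05, 0]]]'

```text
time: 14.0
tool_pos: [0.5163, 0.0188, 0.219]
tool_rot: [0.001, 0.734, 0.68, 0.001]
contact_force: [0.4, 0.4, 0.4]
gripper_width: 1.0
grasp_force: 0.0
```

>>> move_arm --targets '[[[100, 0, 0, 0, 0], [100, 0, 0, 0, 0], [100, 0, 0, 0, 0], [100, 0, 0, 0, 0]]]'

```text
time: 14.33
tool_pos: [0.5149, 0.019, 0.2139]
tool_rot: [-0.001, 0.734, 0.68, -0.001]
contact_force: [-0.6, -0.6, -0.2]
gripper_width: 1.0
grasp_force: 0.0
```

```bash
python3 - <<'E'
from h import *
from plant import grab_frame
f=cv2.cvtColor(grab_frame("side"),cv2.COLOR_RGB2BGR)
cv2.imwrite("pics/c6.png",cv2.resize(f[110:230,230:350],None,fx=4.5,fy=4.5,interpolation=cv2.INTER_CUBIC))
E
```

```text
(no output)
```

View pics/c6.png

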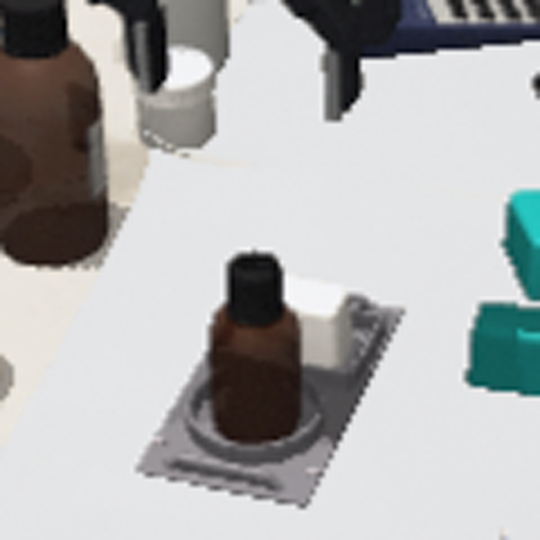

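The bottle stands upright in the nest, base at about (287,206), with the timer behind it in the pocket and the gripper clear of both. Handing in.

```bash
python3 -c "
from plant import job
print(job.job_done())"
```

```text
the job is handed in; nothing more can be done
None
```

The timer is upright in the rectangular pocket, the small amber bottle is upright in the round nest, both are released, and the job was handed in at about 14.4 s; no verdict was returned.

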